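# Clip the denture cup shut in order and put its caddy away

### The arm

A 6-joint arm with a two-finger parallel gripper is mounted at the origin on the work surface. World frame = base frame: x ahead of the robot, y to its left, z up, the work surface at z = 0. Lengths are in m, angles in degrees, forces in N, time in s.
With the tool pointing down it reaches from about 0.4 to 0.825 m from the base axis. Payload 7 kg.
Tool frame: the origin (TCP) lies at the very end of the fingers, on their centre line; the grasp point (between the pads) lies 19 mm behind it (r.hold_point_z is the distance from the TCP to the grasp point, in m); x points along the fingers, y is the direction in which the jaws open and shut, and the axes are right-handed (so a half turn about x gives the same grasp; the last joint's range is limited). The gripper opens to 88 mm and grips with 3 to 60 N. Pads are 19 mm wide; open, the fingers measure 130 mm over their backs; the gripper's body (78 mm by 193 mm) begins 47 mm behind the grasp point.
Start: joints at [-51.045, 20.546, 0.682, 0, -70.136, -16.507], TCP at [0.258, -0.624, 0.192] pointing down, gripper open.
Joint ranges: [-176.03, 176.03], [-82.01, 121.73], [-58.28, 71.71], [-173.87, 95.51], [-174.79, -0.11], [-173.66, 173.66]. Speed limits (degrees/s): [136.94, 136.94, 172.46, 180, 180, 180].

### API

Orientations are given as [roll, pitch, yaw] about the fixed x, y, z axes, in that order (R = Rz(yaw) Ry(pitch) Rx(roll)).
In Python, from plant import r gives the robot as it stands. The module is installed in compiled form; this text tells all that it offers.
- The arm moves only by the shell command python3 -m creep 'ROWS' [FORCE]. ROWS is JSON, a list of rows, each a list of 7 numbers: the turn, a rotation vector about the tool's x, y, z in rad, then the shift along the tool's x, y, z in cm, then the opening in per cent of the stroke, from 0 (shut) to 100 (fully open). In form: [[rx, ry, rz, x, y, z, fingers], ...]. A call has 1 to 8 rows; each row shifts and turns the commanded pose from where the row before left it, along the tool's axes as they then stand; what a row does not reach is not made up. A row lasts 1/10 s, in which the tool goes at most 50 mm and 8.59 degrees, less where a joint would pass 70% of its speed; a pose out of reach is approached as far as the arm can. A call is refused whole if a number of a shift passes 5 or a number of a turn 0.15, either way. A call with a gripper value outside its range is refused whole. The fingers move at their own pace and stop on an object; FORCE is the grip in N (left out, the last holds). Time passes only in rows, so rows that do not move let the fingers close. It gives the time, the measured TCP pose, the force and the opening at its end, in the units of the state.
- r.get_state(): the state, without advancing time (a new reading comes with each control period).
- r.capture(name): name is "scene" or "top" or "wrist"; returns (picture, depth): 420x560x3 uint8, blue, green, red; 420x560 float32, m along the optical axis (not along the pixel's ray), 0 where there is no reading.
- r.camera_info(name): a dict with "fovy" (degrees; the focal length in pixels is half the picture's height over the tangent of half this angle, whatever the lens; pixels are square), "cx", "cy" (the principal point, pixels), "camera_from_world" (4x4, takes a point from world to camera coordinates). Camera axes: x right, y down, z forward; pixel columns grow to the right and rows downward; lengths in m; the calibration is good to about 2 mm. A picture is of the moment at which its call begins: read the wrist's pose just before it. camera_info takes no time and is no camera call; for the wrist camera it gives the pose at the moment of the call.
- r.close_job(): hands the job in, once; it reports no verdict.
Trained networks look in the newest picture that a camera, given by its name, has taken for a name from the list of things; names that differ only in an ending like _2 or _b are one class to them, and where a whole thing is asked for, a point or a joint stands for the part that bears it (a point fixed in the world has none). Each returns a list of dicts, best first, with "score" (0 to 1); they miss things now and then, are a little off and sometimes report something else, mostly with a low value. They report only what shows in the picture. A call takes as long as a camera call. They do not tell look-alikes from the thing itself.
- r.look_for(query, camera): "rect" ([left, top, right, bottom] in pixels, round what is visible of it).
- r.masks_of(query, camera): "pixels" (420x560 bool, what is visible of it) and "rect" ([left, top, right, bottom] in pixels, round what is visible of it).
The state is a dict: "time_s": time; "joints": joint angles; "qd": joint speeds; "joint_torque": joint torques, N m; "tcp_pos": TCP position; "eef_rot": TCP orientation; "contact_force": force on the tool from outside, world axes, zero at the start; "moment": the same for the moment, N m; "gripper_width": finger opening in m.
Only numpy, scipy, OpenCV 4.12 (cv2) and the standard library are available. Lean on these libraries where they do the work, as an engineer would, in place of code of your own. Each camera call takes 0.05 s, during which the arm holds its last target. There are 200 camera calls.

### The job

The yellow denture cup in the pulled-out chrome caddy has its lid on, but the lid's three coloured clips stand up. With light fingertip presses fold the clips down flat, red first, then blue, then green, and then gently push the caddy fully home on its runners. Do not lift or tip the cup or the jar, and leave everything outside the caddy where it is.

Things in the scene. Friction and masses are not known exactly. Their poses are not given: they have to be found in the camera images.
- cup: Yellow round denture cup, loose, on the caddy's rubber floor, turned any way round; about 0.3 kg. 92 mm wide at the rim, 64 mm tall, with a white 100 mm wide lid on top (upper face 74 mm above the cup's underside) that bears three coloured clips. Origin: centre of the underside, z up. More than 25 N on cup, lid or clips is too rough.
- lid (a joint): How far the lid is pressed down into its soft seal, in m: 0 = at rest; it gives about 1 mm per 3 N, 6 mm at most, and springs back.
- red_spot (a point): Spot to press on the red clip, a flap 34 mm long, 22 wide, 4 thick, hinged on the lid 14 mm from the cup's axis, free end outward, lying along the cup's own +x. The spot is on its upper face, mid-width, 24 mm from the hinge, and moves with the clip; with the clip flat it is 38 mm from the cup's axis and 79 mm above the cup's underside.
- clip_red (a joint): Angle of the red clip in rad: 0 = folded flat on the lid (fully down), about 0.35 to 0.50 = standing up at the start. It stays where it is left; 1 to 4 N downward near its free end folds it, then it meets its stop.
- blue_spot (a point): Spot to press on the blue clip, a flap 34 mm long, 22 wide, 4 thick, hinged on the lid 14 mm from the cup's axis, free end outward, lying 120 degrees from the cup's own +x, counter-clockwise seen from above. The spot is on its upper face, mid-width, 24 mm from the hinge, and moves with the clip; with the clip flat it is 38 mm from the cup's axis and 79 mm above the cup's underside.
- clip_blue (a joint): Angle of the blue clip in rad: 0 = folded flat on the lid (fully down), about 0.35 to 0.50 = standing up at the start. It stays where it is left; 1 to 4 N downward near its free end folds it, then it meets its stop.
- green_spot (a point): Spot to press on the green clip, a flap 34 mm long, 22 wide, 4 thick, hinged on the lid 14 mm from the cup's axis, free end outward, lying 120 degrees from the cup's own +x, clockwise seen from above. The spot is on its upper face, mid-width, 24 mm from the hinge, and moves with the clip; with the clip flat it is 38 mm from the cup's axis and 79 mm above the cup's underside.
- clip_green (a joint): Angle of the green clip in rad: 0 = folded flat on the lid (fully down), about 0.35 to 0.50 = standing up at the start. It stays where it is left; 1 to 4 N downward near its free end folds it, then it meets its stop.
- runners: White base plate with dark ball-bearing runners on its two sides, 300 x 250 mm, side runners 24 mm high, a grey 40 mm high cross-bar at the far end; fixed to the vanity top and carrying the caddy. Origin: centre of its underside; its +x is the direction in which the caddy slides home.
- caddy (a joint): Travel of the caddy along the runners' +x in m: 0 = pulled fully out (towards the robot), 0.110 = fully home against its end stop. About 2.5 N of friction, stays where it is left; more than 40 N is too rough.
- caddy_front (a point): Middle of the outer face of the caddy's chrome front panel (the face towards the robot), 65 mm above the vanity top; +x points square into the panel, the way to push. Panel 220 mm wide and upright, its upper edge a round bar 95 mm above the vanity top and at most 2 mm proud of the face. Moves with the caddy.
- caddy_floor (a point): Centre of the caddy's black rubber floor (upper face, 14 mm above the vanity top); caddy 160 mm (x) by 220 mm (y), with low chrome sides: 32 mm of plate, wire rail to 58 mm above the vanity top. Moves with the caddy.
- jar: Small white jar with a blue cap, 36 mm wide, 50 mm tall, standing in the caddy beside the cup, loose; it rides along. Origin: centre of its underside.
- tumbler: Clear glass tumbler, 70 mm wide, 100 mm tall, bystander beside the caddy; origin at the centre of its underside.
- comb: Wooden comb, 170 mm long (along its y), about 31 x 6 mm, lying flat on the vanity top, bystander; origin under its middle.
- brush: Blue and white plastic denture brush, 165 mm long (along its y), lying flat, 22 mm high, bystander; origin under its middle.
- tweezers: Steel tweezers, 100 mm long, 5 mm high, lying in a low blue fixed tray (200 x 75 x 18 mm) beside the caddy, bystander; origin under their middle.
- soap: Green bottle with a white cap, 64 mm wide, 150 mm tall, bystander; origin at the centre of its underside.
Mind the look-alikes: they are no part of the job. What is shaped like the cup but pink or purple is not meant.

How it is judged:
By the outcome, as a careful person would: the job done as asked, in the order asked, and still so for the second after the job is handed in, with the robot touching nothing.
It also fails if it takes over 54 s, if anything falls off the work surface, if the arm or the gripper's body presses on something with over 40 N, if the wrist force passes 120 N, or if a joint passes its speed limit or range.

## Working session

There is one attempt and no reset: what is moved stays moved. The work goes in short steps, Python scripts to look and compute and a shell command to move; the robot and the scene stay as the last step left them, time stands still between calls to the robot, and variables do not carry over. Pictures are saved under pics/ and viewed, about 8 in all and at most 12, crops included, and the job is handed in when it is done.

```bash
mkdir -p pics; cat > h.py <<'E'
import numpy as np, cv2
from plant import r
def cam(n):
    i=r.camera_info(n); f=210/np.tan(np.radians(i['fovy'])/2); return f,i['cx'],i['cy'],np.linalg.inv(np.array(i['camera_from_world']))
def cloud(n):
    c=cam(n); p,d=r.capture(n); f,cx,cy,T=c
    v,u=np.mgrid[:420,:560]; P=np.stack([(u-cx)/f*d,(v-cy)/f*d,d,np.ones_like(d)],-1)@T.T
    return p,d,P[...,:3]
E
python3 - <<'E'
from h import *
s=r.get_state(); print({k:np.round(v,3).tolist() for k,v in s.items()})
for n in('top','scene'):
    p,d,P=cloud(n); cv2.imwrite(f'pics/{n}0.png',p); np.savez(f'{n}0.npz',p=p,d=d,P=P)
    print(n,cam(n))
    for q in('cup','jar','caddy_front','runners'):
        for m in r.masks_of(q,n)[:3]:
            k=m['pixels']&(d>0); print(n,q,round(m['score'],2),m['rect'],np.median(P[k],0).round(3) if k.any() else '')
E
```

```text
{'time_s': 0.0, 'joints': [-51.045, 20.589, 0.634, -0.02, -70.136, -16.507], 'qd': [0.064, -0.026, 0.02, -0.018, 0.015, 0.039], 'joint_torque': [-0.001, -58.272, 29.306, 6.997, 0.007, -0.0], 'tcp_pos': [0.258, -0.623, 0.191], 'eef_rot': [94.685, 89.907, 117.125], 'contact_force': [0.007, 0.306, -0.411], 'moment': [-0.04, -0.019, -0.015], 'gripper_width': 0.088}
top (np.float64(425.71300580699915), 283.0334190090036, 211.2396218119255, array([[-1.51646159e-02, -9.88774685e-01,  1.48642714e-01,
         2.62699075e-01],
       [-9.99884858e-01,  1.49139564e-02, -2.80085926e-03,
         5.75201561e-02],
       [ 5.52567782e-04, -1.48668073e-01, -9.88887000e-01,
         1.37182272e+00],
       [ 0.00000000e+00,  0.00000000e+00,  0.00000000e+00,
         1.00000000e+00]]))
top cup 0.94 [260.5, 165.5, 296.4, 195.5] [0.551 0.065 0.09 ]
top cup 0.7 [350.7, 198.0, 387.0, 235.5] [ 0.43  -0.207  0.076]
top cup 0.69 [303.7, 232.2, 340.9, 263.2] [ 0.348 -0.057  0.076]
top jar 0.47 [241.3, 178.1, 253.9, 190.1] [0.546 0.165 0.063]
top caddy_front 0.69 [233.5, 155.7, 308.1, 213.9] [0.537 0.12  0.0
[... 161 characters left out ...]
631959,  0.5926053 , -0.68342561,  1.24557409],
       [ 0.90455632, -0.28382096,  0.31815646, -0.30293665],
       [-0.00542931, -0.75383329, -0.6570433 ,  0.83474619],
       [ 0.        ,  0.        ,  0.        ,  1.        ]]))
scene cup 0.8 [195.2, 185.4, 238.3, 228.1] [ 0.374 -0.063  0.073]
scene cup 0.77 [279.2, 210.0, 314.1, 263.6] [0.573 0.059 0.088]
scene cup 0.61 [150.7, 219.8, 193.6, 268.2] [ 0.457 -0.207  0.074]
scene jar 0.5 [320.4, 219.9, 337.8, 241.9] [0.561 0.164 0.051]
scene caddy_front 0.73 [248.4, 186.9, 360.9, 286.6] [0.542 0.102 0.029]
scene runners 0.97 [246.6, 189.6, 401.1, 332.8] [0.637 0.104 0.016]
scene runners 0.31 [300.4, 175.4, 354.2, 193.5] [0.341 0.278 0.006]
```

View pics/top0.png

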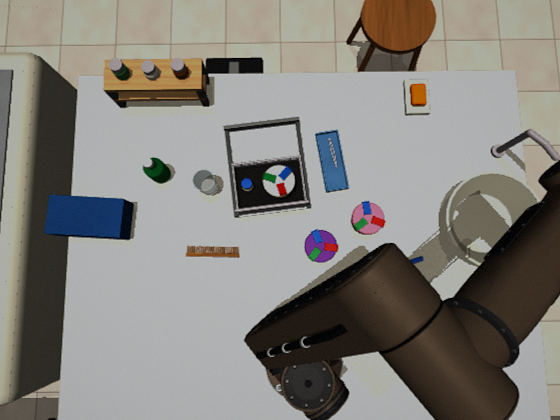

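View pics/scene0.png

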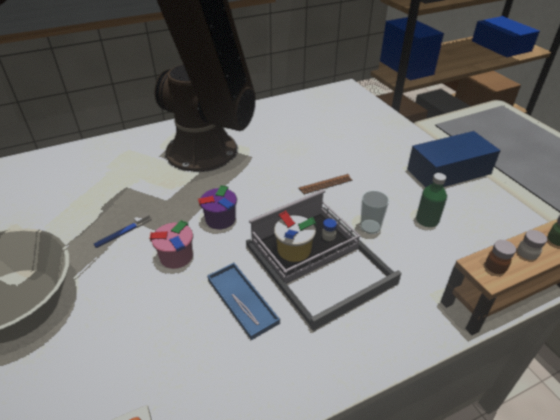

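The top view shows the yellow cup in the caddy at about (279,181). Its red clip is at (281,189), blue at (287,172) and green at (269,178). The look-alikes are at (321,246) and (368,217). The scene view agrees with this. Next I'll measure.

```bash
cat >> h.py <<'E'
from scipy.spatial.transform import Rotation as Ro
def Rt(): 
    return Ro.from_euler('xyz',r.get_state()['eef_rot'],degrees=True).as_matrix()
def blobs(p,P,c,rad=.06):
    h=cv2.cvtColor(p,cv2.COLOR_BGR2HSV); H,S,V=[h[...,i].astype(int) for i in range(3)]
    near=(np.hypot(P[...,0]-c[0],P[...,1]-c[1])<rad)&(P[...,2]>.075)&(P[...,2]<.125)
    o={}
    for n,hm in dict(red=(H<8)|(H>172),blue=(H>100)&(H<130),green=(H>45)&(H<85)).items():
        o[n]=near&hm&(S>110)&(V>40)
    o['white']=near&(S<60)&(V>110)
    return o
E
python3 - <<'E'
from h import *
for n in('top','scene'):
    z=np.load(n+'0.npz'); p,P=z['p'],z['P']
    b=blobs(p,P,(.557,.062))
    for k,m in b.items(): 
        Q=P[m]; print(n,k,m.sum(),Q.mean(0).round(4) if len(Q) else '',Q.min(0).round(3),Q.max(0).round(3))
# runners: dark pixels z .01-.06
z=np.load('top0.npz');p,P=z['p'],z['P']
m=(P[...,2]>.01)&(P[...,2]<.06)&(P[...,0]>.4)&(P[...,0]<.82)&(P[...,1]>-.05)&(P[...,1]<.26)&(p.max(-1)<110)
n,l,st,_=cv2.connectedComponentsWithStats(m.astype(np.uint8),connectivity=8)
j=1+st[1:,4].argmax();Q=P[l==j][:,:2]
rc=cv2.minAreaRect((Q*1000).astype(np.float32));print(rc,cv2.boxPoints(rc))
print(Rt().round(3))
E
```

```text
top red 86 [0.5218 0.0577 0.1021] [0.503 0.044 0.086] [0.544 0.074 0.115]
top blue 94 [0.5738 0.0454 0.1018] [0.555 0.025 0.084] [0.594 0.065 0.115]
top green 81 [0.5602 0.095  0.1015] [0.546 0.077 0.091] [0.572 0.114 0.11 ]
top white 501 [0.5502 0.0662 0.0887] [0.503 0.018 0.081] [0.602 0.114 0.108]
scene red 122 [0.5256 0.0591 0.1011] [0.506 0.045 0.089] [0.546 0.072 0.114]
scene blue 58 [0.5814 0.042  0.1056] [0.563 0.029 0.096] [0.594 0.06  0.112]
scene green 60 [0.5618 0.095  0.1006] [0.553 0.078 0.091] [0.571 0.11  0.109]
scene white 608 [0.5611 0.0636 0.0886] [0.507 0.018 0.079] [0.604 0.11  0.102]
((613.038818359375, 104.05654907226562), (301.9180603027344, 247.84767150878906), 6.5075554847717285) [[449.00763   210.0731   ]
 [477.09723   -36.177658 ]
 [777.07       -1.9600067]
 [748.9804    244.29076  ]]
[[-0.    -0.382  0.924]
 [ 0.     0.924  0.382]
 [-1.     0.     0.   ]]
```

```bash
python3 -m creep '[[0,0,0,-0.6,3.5,3.4,0],[0,0,0,-0.6,3.5,3.4,0],[0,0,0,-0.6,3.5,3.4,0],[0,0,0,-0.6,3.5,3.4,0],[0,0,0,-0.6,3.5,3.4,0],[0,0,0,-0.6,3.5,3.4,0],[0,0,0,-0.6,3.5,3.4,0],[0,0,0,-0.6,3.5,3.4,0]]' 20 && python3 -m creep '[[0,0,0,-0.6,3.5,3.4,0],[0,0,0,-0.6,3.5,3.4,0],[0,0,0,-0.6,3.5,3.4,0],[0,0,0,-0.6,3.5,3.4,0],[0,0,0,-0.6,3.5,3.4,0],[0,0,0,-0.6,3.5,3.4,0],[0,0,0,-0.6,3.5,3.4,0],[0.13,0,0,0,0,0,0]]'
cat > look.py <<'E'
from h import *
import sys
n=sys.argv[1]; cam_=sys.argv[2] if len(sys.argv)>2 else 'wrist'
p,d,P=cloud(cam_); cv2.imwrite(f'pics/{n}.png',p); np.savez(n+'.npz',p=p,P=P,d=d)
c=np.array([.5535,.0655])
b=blobs(p,P,c)
for k,m in b.items():
    Q=P[m]
    if len(Q)<20: print(k,len(Q)); continue
    print(k,m.sum(),Q.mean(0).round(4),Q.min(0).round(4),Q.max(0).round(4))
al=P[b['white']|b['red']|b['blue']|b['green']]
(x,y),rad=cv2.minEnclosingCircle((P[b['white']][:,:2]*1000).astype(np.float32)); print('lid circle',x,y,rad)
for k,a in (('red',0),('blue',120),('green',-120)):
    Q=P[b[k]]
    if len(Q)<20: continue
    v=Q[:,:2].mean(0)-np.array([x,y])/1000
    rr=np.hypot(*(Q[:,:2]-np.array([x,y])/1000).T); s=np.polyfit(rr,Q[:,2],1)[0]
    print(k,'cupyaw',np.degrees(np.arctan2(v[1],v[0]))-a,'r',np.hypot(*v),'slope rad',np.arctan(s))
s=r.get_state(); print({k:np.round(s[k],4).tolist() for k in('time_s','tcp_pos','eef_rot','contact_force','gripper_width')}); print(Rt().round(3))
E
python3 look.py w1
```

```text
time_s: 1.3
tcp_pos: [0.4025, -0.2594, 0.2402]
eef_rot: [-33.8, 89.9, -11.3]
contact_force: [1.3, 0.4, 0.6]
gripper_width: 0.0296
time_s: 2.1
tcp_pos: [0.5305, 0.0606, 0.2817]
eef_rot: [12.7, 89.9, 27.9]
contact_force: [-0.9, -0.7, -0.3]
gripper_width: 0.0004
red 568 [0.5209 0.0591 0.1001] [0.5017 0.0448 0.0844] [0.5427 0.0746 0.1084]
blue 551 [0.5725 0.0461 0.0995] [0.5529 0.0266 0.0839] [0.5952 0.0663 0.1097]
green 529 [0.5596 0.0961 0.0983] [0.5448 0.0768 0.0827] [0.5743 0.117  0.1077]
white 3046 [0.5501 0.0666 0.0864] [0.5035 0.0189 0.0787] [0.6022 0.1148 0.107 ]
lid circle 552.7186279296875 67.60222625732422 49.464805603027344
red cupyaw -164.9616888470149 r 0.03293979230873045 slope rad 0.3627739228821684
blue cupyaw -167.34584567508458 r 0.029184290034652102 slope rad 0.4081601924525132
green cupyaw 196.49838259279096 r 0.029312414404691633 slope rad 0.4182949337571136
{'time_s': 2.15, 'tcp_pos': [0.5294, 0.0588, 0.2813], 'eef_rot': [159.9455, 89.9855, 174.4479], 'contact_force': [-1.1405, 0.113, 0.0255], 'gripper_width': 0.0009}
[[-0.    -0.25   0.968]
 [ 0.     0.968  0.25 ]
 [-1.     0.    -0.   ]]
```

View pics/w1.png

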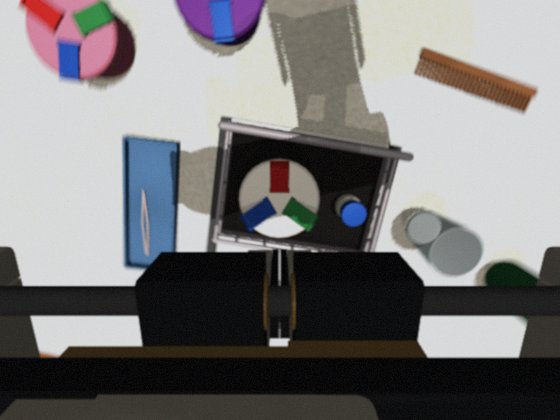

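The wrist view shows the lid at about (280,198), red clip towards the robot, jar at (352,212). That puts the cup at (0.553,0.067) with yaw about 194.7°. I'll go above the red spot.

```bash
python3 -m creep '[[0,0,0,2,0.2,-1.2,0],[0,0,0,4.5,0,0,0],[0,0,0,4.5,0,0,0],[0,0,0,4,0,0,0],[0,0,0,1,0,0,0],[0,0,0,0,0,0,0],[0,0,0,0,0,0,0]]'
python3 - <<'E'
from h import *
print(r.get_state()['tcp_pos'],Rt().round(3),r.get_state()['contact_force'])
P=np.load('w1.npz')['P']
m=(P[...,2]>.085)&(P[...,2]<.105)&(P[...,0]<.495)&(P[...,0]>.4)&(P[...,1]>-.03)&(P[...,1]<.23)
Q=P[m];print(len(Q),Q.mean(0),Q.min(0),Q.max(0)); f=np.polyfit(Q[:,1],Q[:,0],1);print(f,np.degrees(np.arctan(-f[0])),'x at y=.09',np.polyval(f,.09))
E
python3 look.py s1 scene
```

```text
time_s: 2.85
tcp_pos: [0.5179, 0.0551, 0.1235]
eef_rot: [-6.3, 89.9, 8.8]
contact_force: [-0.0, 0.5, 0.4]
gripper_width: 0.0005
[0.51785214 0.05505398 0.12352803] [[ 0.002 -0.26   0.966]
 [ 0.     0.966  0.26 ]
 [-1.    -0.     0.002]] [-0.04660446  0.47171026  0.38525226]
1737 [0.47245924 0.08889916 0.09228916] [ 0.4554649  -0.02297259  0.08716381] [0.48929575 0.20371891 0.09564652]
[-0.11378617  0.48257474] 6.4915476713420945 x at y=.09 0.47233398327572723
red 109 [0.5266 0.0592 0.101 ] [0.5071 0.0466 0.0921] [0.5446 0.0711 0.1108]
blue 55 [0.5819 0.0423 0.1055] [0.5647 0.0308 0.0941] [0.5936 0.0604 0.111 ]
green 75 [0.5619 0.0962 0.1011] [0.5531 0.0787 0.092 ] [0.5734 0.1128 0.1089]
white 564 [0.565  0.0648 0.0884] [0.5146 0.0187 0.0816] [0.6047 0.1108 0.1048]
lid circle 556.1963500976562 68.0123291015625 49.321937561035156
red cupyaw -163.38041622229323 r 0.030913324539372698 slope rad 0.43286360168487026
blue cupyaw -165.00363240229137 r 0.036370098304137385 slope rad 0.3104425109350592
green cupyaw 198.5817130321568 r 0.028733277516673286 slope rad 0.434162253647421
{'time_s': 2.9, 'tcp_pos': [0.5181, 0.0553, 0.1239], 'eef_rot': [1.0111, 89.8033, 16.0503], 'contact_force': [-0.0215, -0.4253, 1.3246], 'gripper_width': 0.0006}
[[ 0.003 -0.259  0.966]
 [ 0.001  0.966  0.259]
 [-1.     0.     0.003]]
```

```bash
python3 -c "
import cv2;p=cv2.imread('pics/s1.png')[150:300,210:410];cv2.imwrite('pics/s1c.png',cv2.resize(p,None,fx=4,fy=4,interpolation=2))"
```

```text
(no output)
```

View pics/s1c.png

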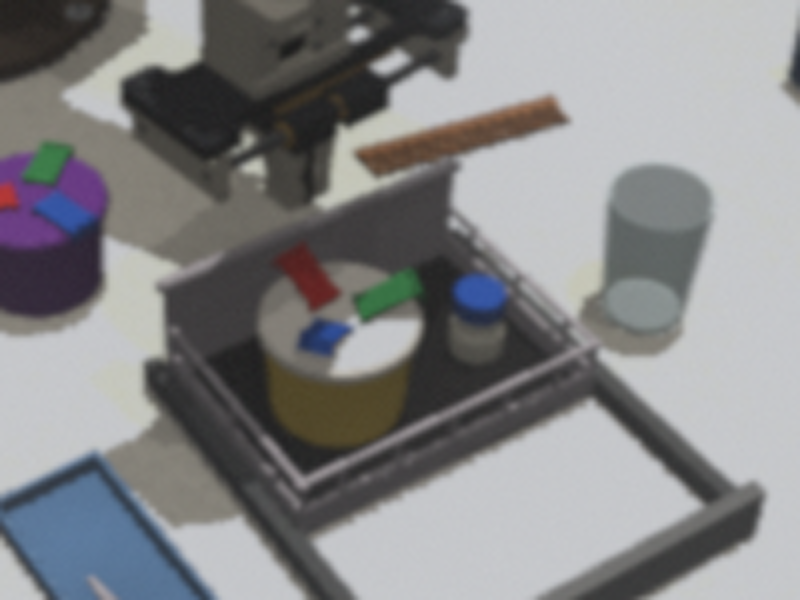

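The crop shows the closed fingers, about (300,190) in crop pixels, above the red clip and clear of the panel bar. I'll descend in small steps.

```bash
python3 -m creep '[[0,0,0,1.2,0.2,0,0],[0,0,0,0.4,0,0,0],[0,0,0,0.4,0,0,0],[0,0,0,0.4,0,0,0],[0,0,0,0,0,0,0]]';python3 -m creep '[[0,0,0,0.3,0,0,0],[0,0,0,0,0,0,0]]'; python3 -m creep '[[0,0,0,0,0,0,0]]'
```

```text
time_s: 3.4
tcp_pos: [0.5156, 0.0568, 0.097]
eef_rot: [-172.7, 89.9, -157.7]
contact_force: [0.7, -0.9, -0.3]
gripper_width: 0.0005
time_s: 3.6
tcp_pos: [0.5159, 0.0568, 0.0943]
eef_rot: [-173.6, 90.0, -158.6]
contact_force: [-0.2, -0.5, -1.4]
gripper_width: 0.0001
time_s: 3.7
tcp_pos: [0.516, 0.0569, 0.0946]
eef_rot: [-111.3, 90.0, -96.3]
contact_force: [0.1, -0.9, 1.2]
gripper_width: 0.0006
```

```bash
python3 -m creep '[[0,0,0,0.15,0,0,0],[0,0,0,0,0,0,0]]';python3 -m creep '[[0,0,0,0.1,0,0,0],[0,0,0,0,0,0,0]]'; python3 -m creep '[[0,0,0,0.1,0,0,0],[0,0,0,0,0,0,0]]'
```

```text
time_s: 3.9
tcp_pos: [0.5159, 0.0569, 0.093]
eef_rot: [140.4, 90.0, 155.4]
contact_force: [-0.5, -0.8, 0.2]
gripper_width: 0.0007
time_s: 4.1
tcp_pos: [0.5159, 0.0569, 0.092]
eef_rot: [165.6, 90.0, -179.4]
contact_force: [-0.2, -0.1, -0.1]
gripper_width: 0.0003
time_s: 4.3
tcp_pos: [0.516, 0.0569, 0.0909]
eef_rot: [179.0, 90.0, -166.0]
contact_force: [0.3, 0.0, -0.4]
gripper_width: 0.0004
```

```bash
python3 -m creep '[[0,0,0,0.1,0,0,0],[0,0,0,0,0,0,0]]';python3 -m creep '[[0,0,0,0.1,0,0,0],[0,0,0,0,0,0,0]]'; python3 look.py s2 scene;  python3 -c "
import cv2;p=cv2.imread('pics/s2.png')[150:300,210:410];cv2.imwrite('pics/s2c.png',cv2.resize(p,None,fx=4,fy=4,interpolation=2))"
```

```text
time_s: 4.5
tcp_pos: [0.5159, 0.0569, 0.0899]
eef_rot: [-174.9, 90.0, -159.9]
contact_force: [0.7, 1.1, 0.1]
gripper_width: 0.0005
time_s: 4.7
tcp_pos: [0.5159, 0.0569, 0.089]
eef_rot: [171.6, 90.0, -173.4]
contact_force: [-0.6, -0.1, 0.1]
gripper_width: 0.0002
red 104 [0.5273 0.0592 0.1007] [0.5099 0.045  0.092 ] [0.546  0.0726 0.11  ]
blue 54 [0.5824 0.0422 0.1059] [0.5676 0.0292 0.0969] [0.5936 0.0602 0.1119]
green 77 [0.5623 0.0964 0.1014] [0.5518 0.0786 0.0924] [0.5749 0.1118 0.1101]
white 550 [0.566  0.0646 0.0883] [0.5158 0.0191 0.082 ] [0.6034 0.1096 0.1029]
lid circle 555.3382568359375 67.61737060546875 49.14927291870117
red cupyaw -163.29675204931235 r 0.029221881032363506 slope rad 0.4171847023052284
blue cupyaw -163.1298900593776 r 0.037109175243489896 slope rad 0.3073743503619848
green cupyaw 196.45670720169954 r 0.029568036593226175 slope rad 0.4482697558815383
{'time_s': 4.75, 'tcp_pos': [0.5159, 0.0569, 0.089], 'eef_rot': [-178.3865, 89.9892, -163.3893], 'contact_force': [-0.3573, -0.2229, -0.43], 'gripper_width': 0.0003}
[[-0.    -0.259  0.966]
 [-0.     0.966  0.259]
 [-1.    -0.    -0.   ]]
```

View pics/s2c.png

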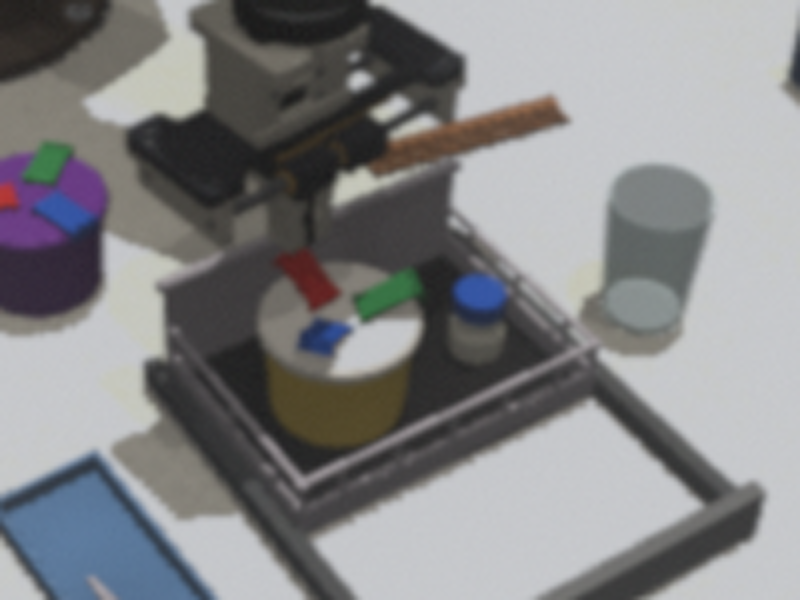

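The fingertips at crop (310,235) sit behind the red clip's free end (300,265) and the clip is still up, with no contact force. So the tool isn't where I thought relative to the camera data. I'll check the fingers' actual location in the cloud.

```bash
python3 - <<'E'
from h import *
z=np.load('s2.npz');P=z['P'];f,cx,cy,T=cam('scene');W=np.linalg.inv(T)
def pr(q): 
    c=W@np.append(q,1); return (c[0]/c[2]*f+cx).round(1),(c[1]/c[2]*f+cy).round(1)
print('tcp proj',pr([.5159,.0569,.089]),'lid centre',pr([.5545,.0672,.088]),'front mid',pr([.472,.09,.095]))
for v in range(194,220,3):
    for u in (284,287,291): print(v,u,P[v,u].round(3),z['p'][v,u],end=' | ')
    print()
E
python3 look.py t2 top | tail -8; python3 - <<'E'
import cv2
p=cv2.imread('pics/t2.png')[110:230,210:370];cv2.imwrite('pics/t2c.png',cv2.resize(p,None,fx=5,fy=5,interpolation=2))
E
```

```text
tcp proj (np.float64(283.7), np.float64(219.9)) lid centre (np.float64(294.5), np.float64(228.7)) front mid (np.float64(287.8), np.float64(203.8))
194 284 [0.56  0.035 0.211] [33 36 36] | 194 287 [0.562 0.042 0.21 ] [32 31 31] | 194 291 [0.557 0.055 0.202] [31 30 30] | 
197 284 [0.559 0.036 0.202] [33 35 38] | 197 287 [0.559 0.043 0.199] [32 33 32] | 197 291 [0.526 0.071 0.164] [56 59 60] | 
200 284 [0.563 0.034 0.197] [47 50 51] | 200 287 [0.527 0.06  0.16 ] [37 38 39] | 200 291 [0.523 0.072 0.153] [70 74 77] | 
203 284 [0.53  0.05  0.157] [62 66 68] | 203 287 [0.527 0.06  0.151] [39 40 41] | 203 291 [0.524 0.072 0.144] [65 69 71] | 
206 284 [0.532 0.05  0.149] [60 65 67] | 206 287 [0.526 0.06  0.141] [36 37 39] | 206 291 [0.526 0.071 0.136] [62 66 68] | 
209 284 [0.529 0.051 0.137] [62 66 68] | 209 287 [0.523 0.062 0.129] [37 38 38] | 209 291 [0.474 0.099 0.076] [60 62 63] | 
212 284 [0.529 0.051 0.128] [48 51 69] | 212 287 [0.512 0.068 0.107] [49 48 67] | 212 291 [0.472 0.1   0.063] [65 63 66] | 
215 284 [0.517 0.057 0.106] [32 33 84] | 215 287 [0.52  0.064 0.105] [34 35 84] | 215 291 [0.471 0.1   0.052] [75 77 80] | 
218 284 [0.523 0.054 0.102] [34 34 85] | 218 287 [0.527 0.061 0.103] [32 35 87] | 218 291 [0.531 0.069 0.103] [65 68 95] | 
blue 0
green 0
white 15
lid circle 524.790771484375 101.876953125 7.862822532653809
{'time_s': 4.8, 'tcp_pos': [0.516, 0.0569, 0.089], 'eef_rot': [-159.7979, 89.9966, -144.7963], 'contact_force': [1.3324, -0.2637, 0.8561], 'gripper_width': 0.0006}
[[-0.    -0.259  0.966]
 [-0.     0.966  0.259]
 [-1.    -0.    -0.   ]]
```

View pics/t2c.png

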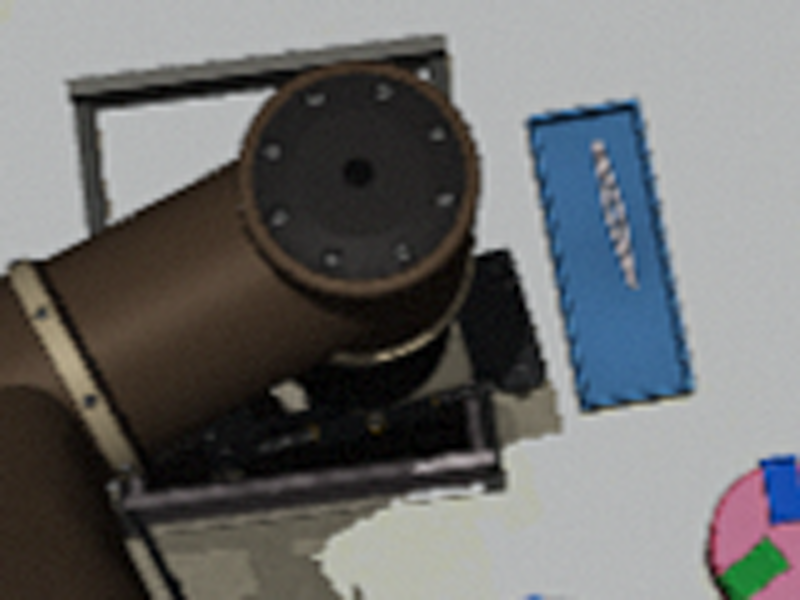

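```bash
python3 - <<'E'
from h import *
f,cx,cy,T=cam('scene');W=np.linalg.inv(T)
def pr(q): 
    c=W@np.append(q,1); return (c[0]/c[2]*f+cx).round(1),(c[1]/c[2]*f+cy).round(1)
z=np.load('s1.npz');P=z['P']
print('tip front-face proj',[pr([.527+dx,.0575+dy,.1237]) for dx,dy in((0,0),(.004,-.015),(-.004,.015))])
for v in range(180,214,2):
    for u in (279,282,285,288,291): print(P[v,u].round(3),end=' | ')
    print(v)
E
```

```text
tip front-face proj [(np.float64(286.0), np.float64(212.0)), (np.float64(281.1), np.float64(214.8)), (np.float64(290.9), np.float64(209.2))]
[0.547 0.029 0.243] | [0.557 0.032 0.249] | [0.559 0.038 0.249] | [0.56  0.045 0.247] | [0.557 0.054 0.242] | 180
[0.55  0.028 0.24 ] | [ 1.246 -0.303  0.835] | [0.565 0.035 0.248] | [0.563 0.043 0.244] | [0.56  0.052 0.239] | 182
[0.56  0.023 0.244] | [0.56  0.031 0.241] | [0.564 0.036 0.242] | [0.561 0.044 0.237] | [0.56  0.052 0.234] | 184
[0.561 0.023 0.239] | [0.561 0.03  0.236] | [0.563 0.036 0.236] | [0.563 0.044 0.233] | [0.527 0.07  0.198] | 186
[0.53  0.037 0.206] | [0.534 0.043 0.207] | [0.565 0.035 0.232] | [0.529 0.061 0.197] | [0.527 0.07  0.192] | 188
[0.526 0.039 0.197] | [0.531 0.045 0.199] | [0.532 0.052 0.197] | [0.526 0.062 0.189] | [0.527 0.07  0.187] | 190
[0.526 0.039 0.191] | [0.536 0.042 0.197] | [0.533 0.052 0.191] | [0.527 0.062 0.184] | [0.528 0.07  0.181] | 192
[0.522 0.041 0.182] | [0.534 0.043 0.19 ] | [0.527 0.054 0.181] | [0.525 0.063 0.176] | [0.528 0.07  0.176] | 194
[0.521 0.042 0.175] | [0.533 0.044 0.182] | 
[... 287 characters left out ...]
155 0.003] | 200
[0.355 0.121 0.001] | [0.53  0.045 0.162] | [0.364 0.136 0.002] | [0.367 0.144 0.002] | [0.471 0.1   0.097] | 202
[0.363 0.117 0.001] | [0.366 0.125 0.   ] | [0.371 0.132 0.001] | [0.473 0.09  0.096] | [0.478 0.096 0.097] | 204
[0.371 0.113 0.001] | [0.474 0.073 0.096] | [0.475 0.081 0.093] | [0.478 0.088 0.093] | [0.474 0.098 0.086] | 206
[0.475 0.063 0.094] | [0.478 0.071 0.093] | [0.482 0.077 0.093] | [0.473 0.09  0.082] | [0.475 0.098 0.081] | 208
[0.481 0.061 0.092] | [0.474 0.073 0.082] | [0.473 0.082 0.078] | [0.473 0.09  0.075] | [0.474 0.098 0.073] | 210
[0.477 0.063 0.081] | [0.51  0.055 0.111] | [0.507 0.065 0.105] | [0.475 0.089 0.07 ] | [0.473 0.099 0.064] | 212
```

The cloud puts the fingertip bottom about 36 mm above the reported TCP z: 0.160 seen against 0.124 reported. The gripper body shows the same offset, while x and y agree. So I treat z as biased and rely on the camera and force for height. I'll keep descending slowly.

```bash
python3 -m creep '[[0,0,0,0.7,0,0,0],[0,0,0,0.5,0,0,0],[0,0,0,0.3,0,0,0],[0,0,0,0.2,0,0,0]]';for i in 1; do :; done; python3 -m creep '[[0,0,0,0.3,0,0,0]]'; python3 -m creep '[[0,0,0,0.2,0,0,0]]';python3 -m creep '[[0,0,0,0.2,0,0,0]]';python3 -m creep '[[0,0,0,0.2,0,0,0]]'
```

```text
time_s: 5.2
tcp_pos: [0.5156, 0.0567, 0.0715]
eef_rot: [-168.2, 89.9, -153.2]
contact_force: [-1.2, 0.3, 1.8]
gripper_width: 0.0004
time_s: 5.3
tcp_pos: [0.5159, 0.0568, 0.0689]
eef_rot: [-150.4, 90.0, -135.4]
contact_force: [0.5, 0.3, 0.1]
gripper_width: 0.0002
time_s: 5.4
tcp_pos: [0.5159, 0.0568, 0.0668]
eef_rot: [-174.2, 90.0, -159.2]
contact_force: [-1.6, -0.1, 0.6]
gripper_width: 0.0001
time_s: 5.5
tcp_pos: [0.516, 0.0569, 0.0649]
eef_rot: [-19.4, 90.0, -4.4]
contact_force: [-0.4, 0.4, 0.1]
gripper_width: 0.0007
time_s: 5.6
tcp_pos: [0.516, 0.0569, 0.063]
eef_rot: [4.5, 90.0, 19.5]
contact_force: [0.1, -0.7, -0.7]
gripper_width: 0.0006
```

```bash
python3 look.py s3 scene; python3 - <<'E'
from h import *
P=np.load('s3.npz')['P']
for v in range(206,226,2): print(v,[P[v,u].round(3).tolist() for u in (279,282,285,288)])
E
```

```text
red 50 [0.5335 0.0609 0.0944] [0.5228 0.0512 0.0905] [0.5445 0.0717 0.1022]
blue 55 [0.5818 0.0423 0.1054] [0.5664 0.0299 0.0949] [0.5938 0.0612 0.1121]
green 80 [0.562  0.0965 0.1013] [0.5517 0.0784 0.0919] [0.5752 0.112  0.1102]
white 544 [0.5668 0.0649 0.0883] [0.5157 0.0189 0.0805] [0.6052 0.1106 0.1035]
lid circle 557.0765380859375 67.12997436523438 48.46320343017578
red cupyaw -165.192195995736 r 0.024361409509892372 slope rad 0.10777761394519277
blue cupyaw -165.03595949696438 r 0.03504530267714392 slope rad 0.34146558093361956
green cupyaw 200.43846642078609 r 0.02978670208794139 slope rad 0.4514268269505856
{'time_s': 5.65, 'tcp_pos': [0.5159, 0.0568, 0.0627], 'eef_rot': [176.5739, 89.9848, -168.4298], 'contact_force': [-0.5189, -0.222, 0.3713], 'gripper_width': 0.0005}
[[-0.    -0.259  0.966]
 [-0.     0.966  0.259]
 [-1.     0.    -0.   ]]
206 [[0.561, 0.023, 0.182], [0.558, 0.032, 0.176], [0.562, 0.037, 0.177], [0.561, 0.045, 0.174]]
208 [[0.524, 0.04, 0.141], [0.531, 0.045, 0.145], [0.564, 0.036, 0.173], [0.526, 0.063, 0.133]]
210 [[0.523, 0.041, 0.133], [0.531, 0.045, 0.138], [0.527, 0.055, 0.131], [0.523, 0.065, 0.124]]
212 [[0.524, 0.041, 0.127], [0.532, 0.044, 0.133], [0.531, 0.053, 0.128], [0.525, 0.064, 0.12]]
214 [[0.518, 0.043, 0.115], [0.531, 0.045, 0.126], [0.531, 0.053, 0.122], [0.526, 0.063, 0.114]]
216 [[0.517, 0.043, 0.108], [0.534, 0.043, 0.122], [0.528, 0.054, 0.113], [0.526, 0.063, 0.108]]
218 [[0.519, 0.042, 0.104], [0.529, 0.046, 0.111], [0.529, 0.054, 0.108], [0.527, 0.063, 0.102]]
220 [[0.509, 0.047, 0.087], [0.533, 0.044, 0.108], [0.523, 0.057, 0.094], [0.526, 0.064, 0.094]]
222 [[0.518, 0.043, 0.089], [0.518, 0.051, 0.086], [0.53, 0.054, 0.095], [0.532, 0.061, 0.093]]
224 [[0.522, 0.041, 0.087], [0.527, 0.047, 0.089], [0.535, 0.051, 0.094], [0.539, 0.057, 0.094]]
```

The red clip is folding; its visible slope is now 0.11. I'll continue to the stop.

```bash
for k in 1; do :; done; python3 -m creep '[[0,0,0,0.2,0,0,0],[0,0,0,0,0,0,0]]'; python3 -m creep '[[0,0,0,0.15,0,0,0],[0,0,0,0,0,0,0]]';python3 -m creep '[[0,0,0,0.15,0,0,0],[0,0,0,0,0,0,0]]';python3 look.py s4 scene|head -5
```

```text
time_s: 5.85
tcp_pos: [0.516, 0.0569, 0.0609]
eef_rot: [105.7, 90.0, 120.7]
contact_force: [0.9, 0.3, -1.3]
gripper_width: 0.0003
time_s: 6.05
tcp_pos: [0.516, 0.0569, 0.0595]
eef_rot: [168.6, 90.0, -176.4]
contact_force: [0.1, -0.1, 0.9]
gripper_width: 0.0007
time_s: 6.25
tcp_pos: [0.516, 0.0569, 0.058]
eef_rot: [28.4, 90.0, 43.4]
contact_force: [-0.2, -0.3, -0.4]
gripper_width: 0.0006
red 40 [0.5354 0.0615 0.0934] [0.5241 0.0523 0.0901] [0.5461 0.073  0.0967]
blue 54 [0.5817 0.0426 0.1051] [0.5677 0.0303 0.0954] [0.5912 0.061  0.1114]
green 79 [0.5619 0.0964 0.1013] [0.5512 0.0786 0.0924] [0.5731 0.1123 0.1111]
white 540 [0.5669 0.0649 0.0882] [0.5178 0.0185 0.0824] [0.6043 0.1104 0.1005]
lid circle 557.1019897460938 66.99897003173828 48.58329772949219
```

```bash
python3 -m creep '[[0,0,0,0.1,0,0,0],[0,0,0,0,0,0,0]]'; python3 -m creep '[[0,0,0,0.1,0,0,0],[0,0,0,0,0,0,0]]';python3 -m creep '[[0,0,0,0.1,0,0,0],[0,0,0,0,0,0,0]]'
```

```text
time_s: 6.5
tcp_pos: [0.516, 0.0569, 0.0572]
eef_rot: [-10.6, 90.0, 4.4]
contact_force: [-1.4, 0.2, 2.0]
gripper_width: 0.0003
time_s: 6.7
tcp_pos: [0.516, 0.0569, 0.0562]
eef_rot: [-25.6, 90.0, -10.6]
contact_force: [-1.6, 0.4, 4.7]
gripper_width: 0.0005
time_s: 6.9
tcp_pos: [0.5161, 0.0569, 0.0554]
eef_rot: [-26.4, 90.0, -11.4]
contact_force: [-2.4, 0.4, 7.9]
gripper_width: 0.0004
```

The stop is reached at reported z ≈ 0.058, and the lid gives about 3 N/mm from there to 8 N, as specified. I'll lift and move to blue.

```bash
python3 -m creep '[[0,0,0,-3,0,0,0],[0,0,0,-2.5,0,0,0],[0,0,0,0,-1.6,2.8,0],[0,0,0,0,-1.6,2.8,0],[0.15,0,0,0,0,0,0],[0.15,0,0,0,0,0,0],[0.15,0,0,0,0,0,0],[0.15,0,0,0,0,0,0]]'; python3 -m creep '[[0.15,0,0,0,0,0,0],[0.15,0,0,0,0,0,0],[0.15,0,0,0,0,0,0],[0,0,0,0,0,0,0]]'; python3 look.py w2; python3 look.py s5 scene|head -8
```

```text
time_s: 7.7
tcp_pos: [0.5782, 0.0404, 0.1095]
eef_rot: [-152.1, 90.0, -171.9]
contact_force: [-0.7, 0.1, 0.0]
gripper_width: 0.0007
time_s: 8.1
tcp_pos: [0.5782, 0.0405, 0.1097]
eef_rot: [-139.6, 90.0, 175.1]
contact_force: [-0.6, 0.7, -0.2]
gripper_width: 0.0005
red 2166 [0.5215 0.0597 0.0908] [0.5    0.0435 0.0827] [0.5438 0.076  0.0933]
blue 1783 [0.5709 0.0492 0.0982] [0.552  0.0309 0.088 ] [0.5892 0.0681 0.1089]
green 2186 [0.5595 0.0979 0.0991] [0.544  0.0763 0.0887] [0.5746 0.1186 0.1078]
white 10755 [0.5491 0.0701 0.086 ] [0.5025 0.0185 0.0817] [0.6009 0.1171 0.1053]
lid circle 551.7235717773438 67.82246398925781 49.35092544555664
red cupyaw -164.92520022889 r 0.03130480523203596 slope rad -0.01523789760915042
blue cupyaw -164.141874003259 r 0.026718874896911445 slope rad 0.49861753766239514
green cupyaw 195.5160627005022 r 0.03109885898924627 slope rad 0.39637654817315904
{'time_s': 8.15, 'tcp_pos': [0.5782, 0.0405, 0.1097], 'eef_rot': [-134.1895, 89.9778, -179.1705], 'contact_force': [-0.205, 0.0995, 0.4871], 'gripper_width': 0.0005}
[[-0.     0.707  0.707]
 [-0.     0.707 -0.707]
 [-1.    -0.    -0.   ]]
red 32 [0.524  0.0533 0.0931] [0.5015 0.0454 0.0895] [0.5444 0.0652 0.0962]
blue 45 [0.5818 0.0409 0.1059] [0.5672 0.0296 0.0968] [0.592  0.0571 0.1117]
green 20 [0.561  0.0947 0.1   ] [0.5548 0.085  0.0956] [0.5664 0.1051 0.1046]
white 392 [0.5635 0.0609 0.0886] [0.512  0.0205 0.0838] [0.6015 0.1087 0.0939]
lid circle 553.1663208007812 65.91533660888672 48.36774826049805
red cupyaw -156.57800096560976 r 0.03176624110697493 slope rad -0.011159569637490695
blue cupyaw -161.11424478329016 r 0.03798353676439213 slope rad 0.3087988488338447
green cupyaw 194.7234999556547 r 0.029890726065686737 slope rad 0.37634959826014713
```

View pics/w2.png

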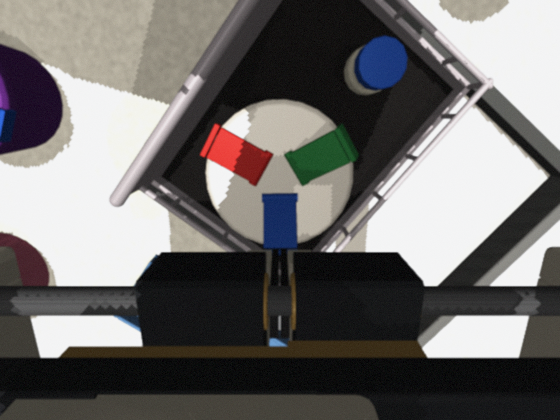

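The wrist view shows red at (236,153) flat with slope -0.01. Blue is in line below the fingers at (280,220), and the cup hasn't moved. I'll press blue.

```bash
python3 -m creep '[[0,0,0,2,0,0,0],[0,0,0,1.5,0,0,0],[0,0,0,0.3,0,0,0],[0,0,0,0.3,0,0,0],[0,0,0,0.2,0,0,0],[0,0,0,0.2,0,0,0],[0,0,0,0.2,0,0,0]]'; python3 -m creep '[[0,0,0,0.2,0,0,0],[0,0,0,0.1,0,0,0],[0,0,0,0,0,0,0]]'; python3 -m creep '[[0,0,0,0.1,0,0,0],[0,0,0,0,0,0,0]]';python3 -m creep '[[0,0,0,0.1,0,0,0],[0,0,0,0,0,0,0]]'; python3 -m creep '[[0,0,0,0.1,0,0,0],[0,0,0,0,0,0,0]]'
```

```text
time_s: 8.9
tcp_pos: [0.5788, 0.0406, 0.0635]
eef_rot: [64.0, 89.9, 18.8]
contact_force: [0.9, -0.1, -0.8]
gripper_width: 0.0003
time_s: 9.2
tcp_pos: [0.5783, 0.0405, 0.06]
eef_rot: [-138.0, 90.0, 176.9]
contact_force: [0.2, 0.4, 0.7]
gripper_width: 0.0004
time_s: 9.4
tcp_pos: [0.5783, 0.0405, 0.059]
eef_rot: [-129.0, 90.0, -174.1]
contact_force: [0.8, -0.1, 0.4]
gripper_width: 0.0001
time_s: 9.6
tcp_pos: [0.5783, 0.0405, 0.058]
eef_rot: [-112.3, 90.0, -157.5]
contact_force: [-0.1, -0.5, -0.2]
gripper_width: 0.0001
time_s: 9.8
tcp_pos: [0.5784, 0.0405, 0.0572]
eef_rot: [22.4, 90.0, -22.8]
contact_force: [-0.4, 0.2, 2.0]
gripper_width: 0.0006
```

```bash
python3 -m creep '[[0,0,0,0.1,0,0,0],[0,0,0,0,0,0,0]]'; python3 -m creep '[[0,0,0,0.1,0,0,0],[0,0,0,0,0,0,0]]'; python3 -m creep '[[0,0,0,-3,0,0,0],[0,0,0,-2.5,0,0,0],[0,0,0,0,1.65,-2.75,0],[0,0,0,0,1.65,-2.75,0],[0.15,0,0,0,0,0,0],[0.15,0,0,0,0,0,0],[0.15,0,0,0,0,0,0],[0.15,0,0,0,0,0,0]]'; python3 -m creep '[[0.15,0,0,0,0,0,0],[0.15,0,0,0,0,0,0],[0.15,0,0,0,0,0,0],[0,0,0,0,0,0,0]]'; python3 look.py w3; python3 -c "
from h import *;print(r.get_state()['joints'])"
```

```text
time_s: 10.0
tcp_pos: [0.5785, 0.0404, 0.0563]
eef_rot: [42.4, 90.0, -2.8]
contact_force: [-2.0, 0.4, 4.9]
gripper_width: 0.0007
time_s: 10.2
tcp_pos: [0.5786, 0.0404, 0.0555]
eef_rot: [37.5, 90.0, -7.6]
contact_force: [-1.4, -0.2, 6.7]
gripper_width: 0.0004
time_s: 11.0
tcp_pos: [0.5848, 0.0373, 0.0976]
eef_rot: [178.6, 81.3, 106.0]
contact_force: [-0.1, -0.5, 0.7]
gripper_width: 0.0005
time_s: 11.4
tcp_pos: [0.58, -0.0355, 0.0643]
eef_rot: [-171.6, 72.8, 97.3]
contact_force: [-0.7, 0.5, -0.4]
gripper_width: 0.0001
red 2921 [0.5221 0.0588 0.0907] [0.4995 0.0432 0.0822] [0.5443 0.0783 0.0929]
blue 2915 [0.5753 0.0447 0.0908] [0.553  0.0235 0.0793] [0.597  0.0673 0.0929]
green 1787 [0.558  0.087  0.0944] [0.5438 0.0746 0.0866] [0.5705 0.0979 0.1009]
white 14305 [0.5541 0.0637 0.0859] [0.5029 0.0181 0.0812] [0.6017 0.1075 0.0986]
lid circle 552.4257202148438 67.44670104980469 49.889156341552734
red cupyaw -164.0258131446668 r 0.03157513113737935 slope rad -0.011688604889541876
blue cupyaw -164.84483802435568 r 0.03219539497935456 slope rad -0.018145716470873714
green cupyaw 194.17372282982257 r 0.020300456109855893 slope rad 0.4524031603154103
{'time_s': 11.45, 'tcp_pos': [0.5808, -0.0343, 0.0653], 'eef_rot': [-171.9511, 72.9209, 97.1789], 'contact_force': [0.4488, -0.4694, 0.4265], 'gripper_width': 0.0007}
[[-0.037  0.999 -0.021]
 [ 0.291 -0.009 -0.957]
 [-0.956 -0.041 -0.291]]
[   2.52990312   22.08825515   -9.32047651  -19.46494639  -61.45546143
 -173.60058857]
```

Joint 6 hit its range, so the tool tilted and drifted while I turned it that way. Nothing was touched: force is about 0 and the lid hasn't moved. Blue is flat at -0.02. I'll lift, turn back and straighten up.

```bash
python3 -m creep '[[-0.1,0,0,-3.8,-0.2,-1.2,0],[-0.12,0,0,-2,0,0,0],[-0.15,0,0,0,0,0,0],[-0.15,0,0,0,0,0,0],[0,0,0,0,0,0,0]]'; cat > st.py <<'E'
from h import *
s=r.get_state();R=Rt();print(s['tcp_pos'].round(4) if hasattr(s['tcp_pos'],'round') else s['tcp_pos'],np.round(s['joints'],1),np.round(s['contact_force'],1));print(R.round(3))
# turn (tool frame) to bring tool straight down (x tool -> -z), keeping yaw
v=R.T@np.array([0,0,-1.]); a=np.cross([1,0,0],v); n=np.linalg.norm(a); print('straighten rotvec',(a/n*np.arctan2(n,v[0])).round(3) if n>1e-9 else 0)
E
python3 st.py
```

```text
time_s: 11.95
tcp_pos: [0.5822, -0.0364, 0.1264]
eef_rot: [157.4, 73.0, 96.8]
contact_force: [0.6, 0.2, 0.6]
gripper_width: 0.0005
[ 0.5822 -0.0364  0.1264] [   2.5   18.7   -5.9  -18.4  -67.9 -145.7] [0.6 0.2 0.6]
[[-0.035  0.873  0.487]
 [ 0.291  0.475 -0.831]
 [-0.956  0.113 -0.27 ]]
straighten rotvec [ 0.    -0.274 -0.114]
```

```bash
python3 -m creep '[[0,-0.137,-0.057,0,0,0,0],[0,-0.137,-0.057,0,0,0,0],[-0.149,0,0,0,0,0,0],[-0.149,0,0,0,0,0,0],[-0.149,0,0,0,0,0,0],[-0.149,0,0,0,0,0,0],[-0.149,0,0,0,0,0,0],[-0.149,0,0,0,0,0,0]]' ;python3 -m creep '[[-0.149,0,0,0,0,0,0],[-0.149,0,0,0,0,0,0],[-0.149,0,0,0,0,0,0],[-0.149,0,0,0,0,0,0],[-0.149,0,0,0,0,0,0],[-0.149,0,0,0,0,0,0],[-0.149,0,0,0,0,0,0],[-0.149,0,0,0,0,0,0]]';python3 -m creep '[[-0.149,0,0,0,0,0,0],[-0.149,0,0,0,0,0,0],[0,0,0,0,0,0,0]]'; python3 st.py
```

```text
time_s: 12.75
tcp_pos: [0.5821, -0.0365, 0.126]
eef_rot: [174.4, 89.9, 165.0]
contact_force: [-0.2, -0.1, 0.3]
gripper_width: 0.0001
time_s: 13.55
tcp_pos: [0.5821, -0.0366, 0.1259]
eef_rot: [109.3, 89.9, 168.2]
contact_force: [0.5, 0.4, 0.3]
gripper_width: -0.0
time_s: 13.85
tcp_pos: [0.5821, -0.0367, 0.126]
eef_rot: [89.6, 89.9, 165.4]
contact_force: [-0.2, -0.7, 1.0]
gripper_width: 0.0002
[ 0.5821 -0.0367  0.126 ] [ 15.6  15.  -16.3  -0.  -58.8 -29.7] [-0.2 -0.7  1. ]
[[-0.001 -0.969  0.245]
 [ 0.     0.245  0.969]
 [-1.     0.001  0.   ]]
straighten rotvec [ 0.     0.    -0.001]
```

```bash
python3 -m creep '[[0,0,0,0,1.76,4.35,0],[0,0,0,0,1.76,4.35,0],[0,0,0,0,1.76,4.35,0],[0,0,0,1.6,0,0,0],[0,0,0,0,0,0,0]]'; python3 look.py w4; python3 look.py s6 scene | head -8
```

```text
time_s: 14.35
tcp_pos: [0.5612, 0.1034, 0.1085]
eef_rot: [109.5, 89.8, -174.9]
contact_force: [-0.5, 0.1, -0.3]
gripper_width: 0.0006
red 2238 [0.5213 0.0588 0.0908] [0.4993 0.0436 0.0806] [0.5439 0.0753 0.0935]
blue 2161 [0.5745 0.045  0.0909] [0.5527 0.024  0.0823] [0.596  0.067  0.0934]
green 1723 [0.559  0.0936 0.0975] [0.5443 0.0756 0.0881] [0.5732 0.1126 0.1068]
white 10942 [0.5511 0.064  0.086 ] [0.5029 0.0183 0.0813] [0.6012 0.1158 0.0966]
lid circle 551.9352416992188 67.59921264648438 49.5669059753418
red cupyaw -163.95820348654922 r 0.031826679191537165 slope rad -0.017684099978376867
blue cupyaw -165.01295241601684 r 0.03196917320494645 slope rad -0.01791962739235756
green cupyaw 194.71776616420107 r 0.02691640657197247 slope rad 0.44893367746860685
{'time_s': 14.4, 'tcp_pos': [0.5619, 0.1025, 0.1093], 'eef_rot': [113.0278, 89.8016, -171.3626], 'contact_force': [-0.2313, -0.61, -0.2494], 'gripper_width': 0.0004}
[[-0.003 -0.969  0.249]
 [-0.001  0.249  0.969]
 [-1.     0.003 -0.001]]
red 99 [0.5225 0.0583 0.0935] [0.5012 0.0438 0.0901] [0.5461 0.0708 0.0961]
blue 89 [0.5792 0.0425 0.0933] [0.5617 0.0268 0.0863] [0.5956 0.0606 0.0968]
green 0
white 314 [0.5541 0.056  0.0885] [0.5088 0.0188 0.0844] [0.5972 0.1093 0.0942]
lid circle 552.622802734375 66.57691192626953 48.31165313720703
red cupyaw -164.58659342515912 r 0.031258270803120464 slope rad -0.002772742049219212
blue cupyaw -162.15611187703524 r 0.035805776598105146 slope rad -0.04440363393201883
{'time_s': 14.45, 'tcp_pos': [0.5625, 0.102, 0.11], 'eef_rot': [109.4554, 89.8671, -174.9238], 'contact_force': [-0.5012, -0.7721, 0.0667], 'gripper_width': 0.0003}
```

View pics/w4.png

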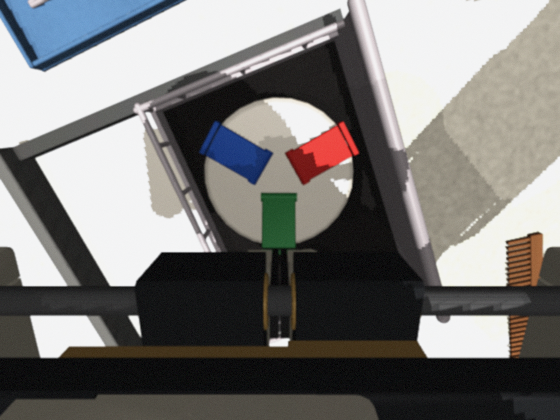

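Red and blue are flat, and green at (280,220) lines up under the fingers. I'll press green.

```bash
python3 -m creep '[[0,0,0,2,0,0,0],[0,0,0,1.5,0,0,0],[0,0,0,0.3,0,0,0],[0,0,0,0.3,0,0,0],[0,0,0,0.2,0,0,0],[0,0,0,0.2,0,0,0],[0,0,0,0.2,0,0,0]]'; python3 -m creep '[[0,0,0,0.2,0,0,0],[0,0,0,0.1,0,0,0],[0,0,0,0.1,0,0,0],[0,0,0,0,0,0,0]]'; python3 -m creep '[[0,0,0,0.1,0,0,0],[0,0,0,0,0,0,0]]';python3 -m creep '[[0,0,0,0.1,0,0,0],[0,0,0,0,0,0,0]]'
```

```text
time_s: 15.15
tcp_pos: [0.5632, 0.1021, 0.0635]
eef_rot: [34.8, 89.9, 110.6]
contact_force: [-0.2, 0.7, 1.0]
gripper_width: 0.0002
time_s: 15.55
tcp_pos: [0.5626, 0.102, 0.0588]
eef_rot: [94.4, 89.9, 170.2]
contact_force: [0.3, 0.1, 0.2]
gripper_width: 0.0002
time_s: 15.75
tcp_pos: [0.5627, 0.1021, 0.058]
eef_rot: [87.4, 89.9, 163.2]
contact_force: [-0.5, 0.3, -0.2]
gripper_width: 0.0007
time_s: 15.95
tcp_pos: [0.5628, 0.1021, 0.0572]
eef_rot: [82.6, 89.9, 158.4]
contact_force: [-0.5, -0.1, 2.4]
gripper_width: 0.0004
```

```bash
python3 -m creep '[[0,0,0,0.1,0,0,0],[0,0,0,0,0,0,0]]'; python3 -m creep '[[0,0,0,0.1,0,0,0],[0,0,0,0,0,0,0]]'; python3 -m creep '[[0,0,0,-3,0,0,0],[0,0,0,-3,0,0,0],[0.15,0,0,0,0,0,0],[0.15,0,0,0,0,0,0],[0.15,0,0,0,0,0,0],[0.15,0,0,0,0,0,0],[0.15,0,0,0,0,0,0]]';python3 -m creep '[[0.15,0,0,0,0,0,0],[0.15,0,0,0,0,0,0],[0.15,0,0,0,0,0,0],[0,0,0,0,0,0,0]]'; python3 st.py; python3 look.py w5
```

```text
time_s: 16.15
tcp_pos: [0.5629, 0.1021, 0.0563]
eef_rot: [78.1, 89.9, 153.9]
contact_force: [-1.5, 1.2, 4.3]
gripper_width: 0.0007
time_s: 16.35
tcp_pos: [0.5629, 0.1021, 0.0555]
eef_rot: [72.0, 89.9, 147.8]
contact_force: [-2.5, 0.9, 6.4]
gripper_width: 0.0005
time_s: 17.05
tcp_pos: [0.5625, 0.1019, 0.1146]
eef_rot: [137.4, 89.9, 169.9]
contact_force: [-0.0, 0.7, 0.6]
gripper_width: 0.0006
time_s: 17.45
tcp_pos: [0.5626, 0.1019, 0.1146]
eef_rot: [163.4, 89.9, 170.3]
contact_force: [0.3, 0.2, 0.5]
gripper_width: 0.0005
[0.5626 0.1019 0.1146] [ 2.980e+01  1.460e+01 -1.850e+01 -1.000e-01 -5.700e+01 -1.128e+02] [0.3 0.2 0.5]
[[-0.002 -0.12   0.993]
 [ 0.     0.993  0.12 ]
 [-1.     0.001 -0.002]]
straighten rotvec [ 0.    -0.002 -0.001]
red 1979 [0.5213 0.0596 0.0909] [0.4995 0.044  0.0823] [0.5433 0.0759 0.0937]
blue 1506 [0.572  0.0467 0.091 ] [0.5521 0.0237 0.081 ] [0.5878 0.0675 0.093 ]
green 1681 [0.5594 0.0988 0.091 ] [0.5439 0.077  0.0824] [0.5749 0.1208 0.0933]
white 8412 [0.542  0.0668 0.086 ] [0.5023 0.0185 0.0773] [0.5871 0.1165 0.0918]
lid circle 551.1701049804688 67.28584289550781 49.37691879272461
red cupyaw -165.58385351377026 r 0.03087758665425345 slope rad -0.01270943509361549
blue cupyaw -164.6134394001351 r 0.02924847695502353 slope rad -0.0025201064536016678
green cupyaw 195.27151560051152 r 0.03253352363711052 slope rad -0.009523468339560354
{'time_s': 17.5, 'tcp_pos': [0.5627, 0.1019, 0.1147], 'eef_rot': [162.3786, 89.884, 169.6117], 'contact_force': [0.3369, -0.2164, -0.2896], 'gripper_width': 0.0004}
[[-0.002 -0.126  0.992]
 [ 0.     0.992  0.126]
 [-1.     0.001 -0.002]]
```

All three clips are flat, each with slope within ±0.013. I'll back off in front of the caddy panel and lower.

```bash
python3 -m creep '[[0,0,0,0,0,-4.5,0],[0,0,0,0,0,-4.5,0],[0,0,0,0,0,-4.5,0],[0,0,0,4,0,0,0],[0,0,0,4.2,0,0,0],[0,0,0,0,0,0,0]]'; python3 st.py; python3 look.py s7 scene >/dev/null; python3 - <<'E'
import cv2
p=cv2.imread('pics/s7.png')[130:310,180:420];cv2.imwrite('pics/s7c.png',cv2.resize(p,None,fx=3.3,fy=3.3,interpolation=2))
E
```

```text
time_s: 18.1
tcp_pos: [0.4253, 0.0836, 0.0301]
eef_rot: [-166.2, 89.5, -158.9]
contact_force: [-1.5, 0.1, -0.2]
gripper_width: 0.0005
[0.4253 0.0836 0.0301] [  37.2    8.5  -40.5   -0.2  -41.4 -119.8] [-1.5  0.1 -0.2]
[[-0.008 -0.126  0.992]
 [-0.003  0.992  0.126]
 [-1.    -0.002 -0.008]]
straighten rotvec [ 0.    -0.008  0.002]
```

View pics/s7c.png

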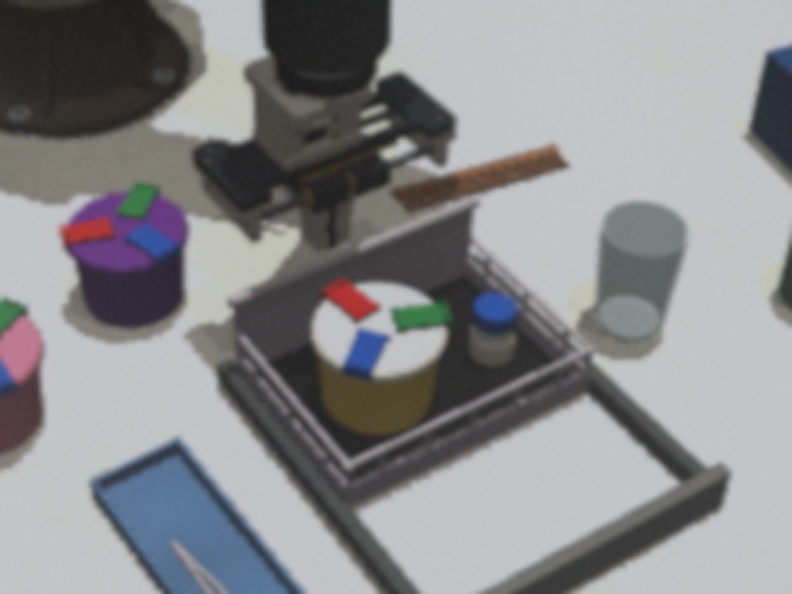

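All clips are flat and the fingers are behind the panel, at crop (330,240). Now I'll approach and push slowly along tool z.

```bash
python3 -m creep '[[0,0,0,0,0,1.2,0],[0,0,0,0,0,0.8,0],[0,0,0,0,0,0.3,0],[0,0,0,0,0,0.3,0],[0,0,0,0,0,0.3,0],[0,0,0,0,0,0.3,0]]'; python3 -m creep '[[0,0,0,0,0,0.3,0],[0,0,0,0,0,0.3,0],[0,0,0,0,0,0.3,0],[0,0,0,0,0,0.3,0]]'; python3 -m creep '[[0,0,0,0,0,0.3,0],[0,0,0,0,0,0.3,0],[0,0,0,0,0,0.3,0],[0,0,0,0,0,0.3,0]]'; python3 st.py; python3 look.py s8 scene
```

```text
time_s: 18.75
tcp_pos: [0.4601, 0.0891, 0.0332]
eef_rot: [168.6, 89.9, 175.7]
contact_force: [-3.0, 0.0, 1.4]
gripper_width: 0.0
time_s: 19.15
tcp_pos: [0.4724, 0.0907, 0.0331]
eef_rot: [168.2, 89.9, 175.2]
contact_force: [-3.2, -2.0, 1.7]
gripper_width: 0.0004
time_s: 19.55
tcp_pos: [0.4843, 0.0922, 0.033]
eef_rot: [164.7, 89.9, 171.8]
contact_force: [-2.2, -1.8, 1.2]
gripper_width: 0.0006
[0.4843 0.0922 0.033 ] [ 3.360e+01  1.330e+01 -3.360e+01 -1.000e-01 -4.330e+01 -1.165e+02] [-2.2 -1.8  1.2]
[[-0.002 -0.123  0.992]
 [ 0.     0.992  0.123]
 [-1.     0.001 -0.002]]
straighten rotvec [ 0.    -0.002 -0.001]
red 100 [0.5522 0.0613 0.0936] [0.5318 0.0472 0.09  ] [0.5745 0.0762 0.097 ]
blue 59 [0.6007 0.0515 0.0936] [0.5871 0.0369 0.0886] [0.6103 0.0666 0.0959]
green 56 [0.5897 0.0969 0.0934] [0.5782 0.083  0.0905] [0.5992 0.1132 0.0965]
white 484 [0.5743 0.0653 0.0888] [0.5026 0.0215 0.082 ] [0.6131 0.1167 0.0986]
lid circle 555.1732788085938 65.55610656738281 58.684356689453125
red cupyaw -125.10088479737759 r 0.005244314709664578 slope rad -0.02630040789282429
blue cupyaw -137.11225356447378 r 0.047663506734831405 slope rad 0.010955386141603319
green cupyaw 162.22907667932432 r 0.046621380863799924 slope rad 0.056193331910586036
{'time_s': 19.6, 'tcp_pos': [0.485, 0.0925, 0.0331], 'eef_rot': [147.0405, 89.9228, 154.1032], 'contact_force': [-2.1422, -1.3498, 0.3998], 'gripper_width': 0.0005}
[[-0.001 -0.123  0.992]
 [ 0.001  0.992  0.123]
 [-1.     0.001 -0.001]]
```

The caddy moves smoothly at about 3 N, with about 29 mm done. I'll continue.

```bash
python3 -m creep '[[0,0,0,0,0,0.4,0],[0,0,0,0,0,0.4,0],[0,0,0,0,0,0.4,0],[0,0,0,0,0,0.4,0],[0,0,0,0,0,0.4,0],[0,0,0,0,0,0.4,0],[0,0,0,0,0,0.4,0],[0,0,0,0,0,0.4,0]]'; python3 -m creep '[[0,0,0,0,0,0.4,0],[0,0,0,0,0,0.4,0],[0,0,0,0,0,0.4,0],[0,0,0,0,0,0.4,0],[0,0,0,0,0,0.4,0],[0,0,0,0,0,0.4,0],[0,0,0,0,0,0.4,0]]'; python3 -m creep '[[0,0,0,0,0,0.3,0],[0,0,0,0,0,0.3,0],[0,0,0,0,0,0.3,0],[0,0,0,0,0,0.3,0]]'; python3 -m creep '[[0,0,0,0,0,0.2,0],[0,0,0,0,0,0.1,0]]'; python3 -m creep '[[0,0,0,0,0,0.1,0],[0,0,0,0,0,0.1,0]]'
```

```text
time_s: 20.4
tcp_pos: [0.5163, 0.0962, 0.033]
eef_rot: [160.6, 89.9, 167.6]
contact_force: [-2.7, -2.1, 0.4]
gripper_width: 0.0
time_s: 21.1
tcp_pos: [0.5442, 0.0998, 0.033]
eef_rot: [155.4, 89.9, 162.4]
contact_force: [-3.1, -1.2, -0.8]
gripper_width: 0.0007
time_s: 21.5
tcp_pos: [0.556, 0.1012, 0.0331]
eef_rot: [156.4, 89.9, 163.4]
contact_force: [-2.7, -2.5, 0.5]
gripper_width: 0.0007
time_s: 21.7
tcp_pos: [0.559, 0.1016, 0.033]
eef_rot: [149.0, 89.9, 156.0]
contact_force: [-2.0, -2.9, -0.0]
gripper_width: 0.0006
time_s: 21.9
tcp_pos: [0.5607, 0.1018, 0.033]
eef_rot: [152.1, 89.9, 159.1]
contact_force: [-1.7, -1.5, 0.2]
gripper_width: 0.0005
```

```bash
python3 -m creep '[[0,0,0,0,0,0.1,0],[0,0,0,0,0,0.1,0]]'; python3 -m creep '[[0,0,0,0,0,0.1,0],[0,0,0,0,0,0.1,0]]';python3 -m creep '[[0,0,0,0,0,0.1,0],[0,0,0,0,0,0,0]]';python3 -m creep '[[0,0,0,0,0,0.1,0],[0,0,0,0,0,0,0]]'
```

```text
time_s: 22.1
tcp_pos: [0.5627, 0.1021, 0.0331]
eef_rot: [152.4, 89.9, 159.4]
contact_force: [-2.3, -2.7, -0.0]
gripper_width: 0.0005
time_s: 22.3
tcp_pos: [0.5648, 0.1023, 0.033]
eef_rot: [153.4, 89.9, 160.4]
contact_force: [-2.7, -2.4, -0.2]
gripper_width: 0.0003
time_s: 22.5
tcp_pos: [0.5651, 0.1023, 0.033]
eef_rot: [168.2, 89.8, 175.2]
contact_force: [-4.7, -1.8, 1.5]
gripper_width: 0.0007
time_s: 22.7
tcp_pos: [0.5651, 0.1022, 0.0329]
eef_rot: [174.2, 89.8, -178.7]
contact_force: [-8.4, -1.0, 5.0]
gripper_width: 0.0006
```

The end stop is reached: TCP has stalled at x = 0.5651 and the force is rising. One more nudge, then back off, raise and check.

```bash
python3 -m creep '[[0,0,0,0,0,0.1,0],[0,0,0,0,0,0,0]]'; python3 -m creep '[[0,0,0,0,0,-1,0],[0,0,0,0,0,-3,0],[0,0,0,-5,0,0,0],[0,0,0,-5,0,0,0],[0,0,0,-5,0,0,0],[0,0,0,-3,0,0,0],[0,0,0,0,0,0,0],[0,0,0,0,0,0,0]]'; sed -i 's/c=np.array(.*/c=np.array([.663,.08])/' look.py; python3 look.py w6;  python3 look.py s9 scene|head -8; python3 - <<'E'
from h import *
for n in('w6','s9'):
    P=np.load(n+'.npz')['P']
    m=(P[...,2]>.085)&(P[...,2]<.103)&(P[...,0]<.603)&(P[...,0]>.52)&(P[...,1]>0)&(P[...,1]<.22)
    Q=P[m]; f=np.polyfit(Q[:,1],Q[:,0],1); print(n,len(Q),'bar x at y=.1015',np.polyval(f,.1015),'was .4711 -> travel',(np.polyval(f,.1015)-.4711)/np.cos(np.radians(6.5)))
E
```

```text
time_s: 22.9
tcp_pos: [0.5651, 0.1022, 0.0329]
eef_rot: [177.1, 89.7, -175.8]
contact_force: [-12.2, -0.7, 7.8]
gripper_width: 0.0006
time_s: 23.7
tcp_pos: [0.5291, 0.0984, 0.2143]
eef_rot: [47.5, 89.8, 54.6]
contact_force: [-0.5, 0.7, -0.6]
gripper_width: 0.0005
red 0
blue 0
green 26 [0.6724 0.1179 0.0911] [0.6645 0.1164 0.0897] [0.68   0.1194 0.0927]
white 1
lid circle 623.9751586914062 111.38154602050781 9.999999747378752e-05
green cupyaw 127.68055627319774 r 0.04883600620306905 slope rad 0.04197967991204048
{'time_s': 23.75, 'tcp_pos': [0.5283, 0.098, 0.213], 'eef_rot': [98.968, 89.9073, 106.0305], 'contact_force': [0.1451, 0.0991, -0.5156], 'gripper_width': 0.0009}
[[-0.    -0.123  0.992]
 [ 0.002  0.992  0.123]
 [-1.     0.002 -0.   ]]
red 118 [0.6319 0.0706 0.0934] [0.6088 0.0574 0.089 ] [0.6521 0.0853 0.0967]
blue 122 [0.688  0.0552 0.0935] [0.6697 0.0386 0.0875] [0.7043 0.0753 0.0971]
green 88 [0.6721 0.1106 0.0936] [0.6614 0.0913 0.0893] [0.6828 0.1295 0.097 ]
white 790 [0.6677 0.0779 0.0884] [0.6125 0.0305 0.0808] [0.7137 0.127  0.0951]
lid circle 662.4370727539062 77.77377319335938 51.84610366821289
red cupyaw -166.8365835358121 r 0.031354722530366634 slope rad -0.006260114870134261
blue cupyaw -161.3986518767651 r 0.03410029635377833 slope rad -0.033992379304269474
green cupyaw 193.6275502906264 r 0.03421049841333071 slope rad 0.002933705121996598
w6 1998 bar x at y=.1015 0.5804438324092974 was .4711 -> travel 0.11005125777726273
s9 340 bar x at y=.1015 0.5848777754153452 was .4711 -> travel 0.114513887209362
```

View pics/s9.png

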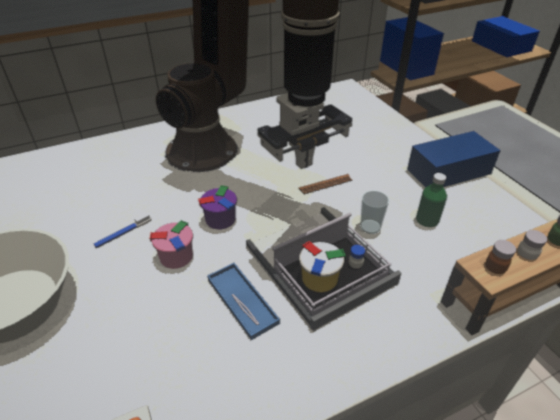

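The final view shows the caddy home against the cross-bar, with the cup at (320,265) upright and its clips flat. The jar is upright at (357,257), the bystanders haven't moved, and the arm is clear. Travel measures 110 mm.

```bash
python3 -c "
from plant import r
print(r.close_job())"
```

```text
the job is handed in; nothing more can be done
None
```

The job is done and handed in at about 24 s. I folded the clips flat in the order red, blue, green, pressing with no more than about 8 N. Then I pushed the caddy home at about 3 N, ending with a 12–15 N nudge against the end stop.

**Last checks**
- **Clips:** all three measure flat, within about 0.03 rad.
- **Caddy:** travel measures 110 mm from the wrist camera. The scene camera gave 114.5 mm, a rougher reading that disagrees a little. The arm also stalled against the stop as the force rose.
- **Cup and jar:** both are upright in the caddy.
- **Other items:** the ones I could see look unmoved. I judged this by eye and did not measure it.

**What went wrong on the way**
- **Height reading:** the reported TCP height was about 36 mm lower than the fingertips really were, as seen in the depth images. My first press on red therefore stopped in the air. After that I set heights from the cameras and the force reading.
- **Joint 6 at its limit:** while turning from blue to green, joint 6 ran to the edge of its range (-173.6°, limit -173.66°). The tool tilted and drifted sideways. No contact force showed and the lid had not moved; I straightened the tool and carried on.

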